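Vacuum leak check of a valve sleeve: fit it, draw the pump to the mark, hold

ROBOT

A 6-joint arm with a two-finger parallel gripper is mounted at the origin on the work surface; the furniture and walls round the work are solid. World frame = base frame: x ahead of the robot, y to its left, z up, the work surface at z = 0. Lengths are in m, angles in degrees, forces in N, time in s.
With the tool pointing down it reaches from about 0.35 to 0.875 m from the base axis. Payload 4.2 kg.
Tool frame: the origin (TCP) lies on the centre line of the jaws, within the pads' length; the fingertips stand 11 mm ahead of it and the grasp point (between the pads) lies 8 mm behind it; y points along the fingers, z is the direction in which the jaws open and shut, and the axes are right-handed (so a half turn about y gives the same grasp; the last joint's range is limited). The gripper opens to 87 mm and grips with 3 to 60 N. Pads are 19 mm wide; open, the fingers measure 117 mm over their backs; the gripper's body (75 mm by 190 mm) begins 51 mm behind the grasp point.
Start: joints at [-58.121, 22.042, 0.453, 0, -68.411, -14.817], TCP at [0.183, -0.597, 0.234] pointing down, gripper open.
Joint ranges: [-179.83, 179.83], [-69.29, 118.12], [-61.27, 80.66], [-181.25, 117.63], [-171.15, -9.14], [-177.46, 177.46]. Speed limits (degrees/s): [159.86, 159.86, 180, 180, 180, 180].

INTERFACE

Orientations are given as a 3x3 rotation matrix whose columns are the frame's x, y, z axes.
In Python, from station import r, optics gives the robot as it stands. The module is installed in compiled form; this text tells all that it offers.
- The arm moves only by the tool step_arm, never from a script. Its argument "moves" is a list that holds one entry, the list of rows, each a list of 7 numbers: the turn, a rotation vector about the tool's x, y, z in rad, then the shift along the tool's x, y, z in cm, then the opening in per cent of the stroke, from 0 (shut) to 100 (fully open). A call has exactly 5 rows; each row is the pose to reach, as a shift and turn from the pose commanded when the call began, along the tool's axes at that moment; what a row does not reach only later rows make up. A row lasts 1/12 s, in which the tool goes at most 41.7 mm and 7.16 degrees, less where a joint would pass 70% of its speed; a pose out of reach is approached as far as the arm can. A call with a gripper value outside its range is refused whole. The fingers move at their own pace and stop on an object; the grip force is fixed at half the most. Time passes only in rows, so rows that repeat a pose let the fingers close, or fill a call up. It gives the time, the measured TCP pose, the force and the opening at its end, in the units of the state.
- r.sense(): the state, without advancing time (a new reading comes with each control period).
- optics.capture(name): name is "scene" or "top"; returns a dict with "image" (384x512x3 uint8, red, green, blue), "fov_y" (degrees; the focal length in pixels is half the picture's height over the tangent of half this angle, whatever the lens; pixels are square), "cx", "cy" (the principal point, pixels), "k1" (the pictures are not rectified: a ray, as slopes to the right and down, at radius r is drawn at 1 + k1 r^2 times it, then the intrinsics apply), "cam_to_world" (4x4, takes a point from camera to world coordinates). Camera axes: x right, y down, z forward; pixel columns grow to the right and rows downward; lengths in m; the calibration is good to about 2 mm. A picture is of the moment at which its call begins. There is no depth.
- r.finish_job(): hands the job in, once; it reports no verdict.
The state is a dict: "time_s": time; "joints": joint angles; "joint_velocities": joint speeds; "effort": joint torques, N m; "tcp_pos": TCP position; "ee_rot": TCP orientation; "wrist_force": force on the tool from outside, world axes, zero at the start; "moment": the same for the moment, N m; "gripper_width": opening from 0.0 (shut) to 1.0 (fully open).
Only numpy, scipy, OpenCV 4.12 (cv2) and the standard library are available. Lean on these libraries where they do the work, as an engineer would, in place of code of your own. Each camera call takes 0.05 s, during which the arm holds its last target.

TASK

Leak-check the loose steel valve sleeve on the hand vacuum tester: first put it, open end down, over the brass spigot of the test port, fully home on the shoulder, and let go of it. Only then take the pump's upright black grip and draw the spring-return carriage out until its yellow pointer stands at the white line of the red index, and finish holding it there against the spring. Do not shift the red index, and leave the two valve heads and the red-lidded pot standing where they are.

Things in the scene. Friction and masses are not known exactly. Their poses are not given: they have to be found in the camera images.
- leak_tester: hand vacuum tester, fixed: base plate 190 x 360 mm, top 16 mm up. Origin: centre of its underside on the bench. y axis along the pump, which is drawn out towards +y; test port and scale are on its -x side. Barrel and end blocks: x 24 to 76, y -174 to -10 mm, 92 mm tall; dial gauge 60 mm wide at x 50, y -157 mm, top at 168 mm.
- spigot_seat (a point): centre of the flat steel shoulder (48 mm across, 30 mm above the bench) on which the sleeve's rim lands. From it rises the upright brass spigot: 22 mm in diameter, 34 mm tall, its top 10 mm tapering to 12 mm. The sleeve has 1.5 mm clearance all round. Nothing else within 75 mm at sleeve height.
- spigot_tip (a point): centre of the top of the brass spigot, 34 mm above the shoulder
- sleeve: part under test: plain round stainless sleeve, 34 mm outside diameter, 70 mm tall, about 160 g; closed top with a small brass disc; lower end open, bore 25 mm in diameter, 42 mm deep. Stands upright on the bench, open end down. Origin: centre of the open lower rim; z axis up. Hold it round the outside near the top.
- carriage: pump carriage on its rail with black grip, yellow pointer and piston rod; slides only, 0 to 80 mm along the tester's +y. Origin: on the base plate's top under the grip; pushed in (start) it lies at x 50, y 50 mm of the tester. A spring pulls it in: about 4 N at rest, 11 N at 80 mm; it slips back if let go.
- grip_mid (a point): middle of the carriage's upright round black grip, 112 mm above the bench: 23 to 26 mm in diameter, reaching from 81 to 141 mm, free all round. The barrel's end block (top at 92 mm) begins 60 mm from the grip's axis when the carriage is in. Below the grip: a 26 mm square block and the 10 mm piston rod (66 mm up).
- pointer_tip (a point): tip of the yellow pointer on the carriage (moves with it), 44 mm above the bench
- mark_line (a point): the mark: white line on the red index clamped to the white scale bar, 46 mm above the bench, 45 to 70 mm out from the pointer's rest position. At the mark, it and the pointer tip have the same y in the tester's frame (their x differs by 7 mm). The index stays put unless pushed with about 40 N.
- valve_a: valve head with black cap, 50 mm across, 124 mm tall, loose, standing at the right of the work; origin at the centre of its underside; to be left alone
- valve_b: valve head with black cap, 50 mm across, 120 mm tall, loose, standing at the left of the tester; origin at the centre of its underside; to be left alone
- grease_pot: small white pot with red lid, 45 mm across, 38 mm tall, loose, standing at the left of the tester; origin at the centre of its underside; to be left alone

How it is judged (in metres and radians):
On the way:
1. the sleeve sits fully home on the test port and is let go, the pump still pushed in (z of sleeve in the frame of spigot_seat between -0.003 and 0.002 m and horizontal distance between sleeve and spigot_seat below 0.003 m and angle between sleeve's own z axis and vertical below 0.06 rad and contact force between sleeve and the fingers below 0.2 N and y of carriage in the frame of leak_tester below 0.056 m), for 0.3 s.
At the end, for the whole second after the job is handed in: The sleeve sits on the shoulder (rim within 2 mm of it, centred within 3 mm, upright within 0.06 rad) and is not touched; the yellow pointer stands within 3 mm of the white line, still, and the fingers hold the carriage there against its spring (more than 3 N) (z of sleeve in the frame of spigot_seat between -0.003 and 0.002 m and horizontal distance between sleeve and spigot_seat below 0.003 m and angle between sleeve's own z axis and vertical below 0.06 rad and contact force between sleeve and the fingers below 0.2 N and y of pointer_tip in the frame of mark_line between -0.003 and 0.003 m and linear speed of carriage below 0.01 m/s and contact force between carriage and the fingers above 3 N); the arm keeps its last pose, push and grip.
It fails at once if the pump is drawn more than 10 mm while the sleeve is not home on the port (y of carriage in the frame of leak_tester above 0.06 m and not (z of sleeve in the frame of spigot_seat between -0.003 and 0.002 m and horizontal distance between sleeve and spigot_seat below 0.003 m and angle between sleeve's own z axis and vertical below 0.06 rad)).
It fails at once if the red index is shifted more than 3 mm (distance of mark_line from where it was at the start of the episode above 0.003 m).
It fails at once if a bystander (valve_a) is moved more than 20 mm or tipped over (distance of valve_a from where it was at the start of the episode above 0.02 m or angle between valve_a's own z axis and vertical above 0.5 rad).
It fails at once if a bystander (valve_b) is moved more than 20 mm or tipped over (distance of valve_b from where it was at the start of the episode above 0.02 m or angle between valve_b's own z axis and vertical above 0.5 rad).
It fails at once if a bystander (grease_pot) is moved more than 20 mm or tipped over (distance of grease_pot from where it was at the start of the episode above 0.02 m or angle between grease_pot's own z axis and vertical above 0.5 rad).
It also fails if it takes over 50 s, if anything falls off the work surface, if the arm or the gripper's body presses on something with over 40 N, if the wrist force passes 120 N, or if a joint passes its speed limit or range.

## Working session

There is one attempt and no reset: what is moved stays moved. The work goes in short steps, Python scripts to look and compute and a tool call to move; the robot and the scene stay as the last step left them, time stands still between calls to the robot, and variables do not carry over. Pictures are saved under pics/ and viewed, and the job is handed in when it is done.

Besides the shell and the picture viewer there is one more tool, called after "Emit:" as name([rows], argument=value, ...), one row to a line, values as JSON. step_arm: Moves the arm, as the interface text tells. Its arguments: {"type":"object","properties":{"moves":{"type":"array"}},"required":["moves"]}

```bash
mkdir -p pics
python3 - <<'E'
from station import r, optics
import cv2, numpy as np
print(r.sense())
for n in ("scene","top"):
    c=optics.capture(n); cv2.imwrite(f"pics/{n}0.png",c["image"][:,:,::-1])
    print(n,c["fov_y"],c["cx"],c["cy"],c["k1"],np.round(c["cam_to_world"],4).tolist())
E
```

```text
{'time_s': 0.0, 'joints': array([-5.81210472e+01,  2.20899355e+01,  3.79861002e-01, -2.93506664e-02,
       -6.84110493e+01, -1.48171667e+01]), 'joint_velocities': array([-0.04721083, -0.00189227, -0.03162823,  0.10262544,  0.01846574,
        0.02191807]), 'effort': array([-7.17583844e-04, -3.90663958e+01,  1.87406999e+01,  4.21980232e+00,
        1.10570338e-02, -1.88711442e-04]), 'tcp_pos': array([ 0.18323321, -0.59693017,  0.2324679 ]), 'ee_rot': array([[ 9.56044319e-01, -7.11957383e-04, -2.93221337e-01],
       [ 2.93222191e-01,  2.04666677e-03,  9.56042132e-01],
       [-8.05348866e-05, -9.99997652e-01,  2.16546584e-03]]), 'wrist_force': array([-0.8269978 , -0.1231085 ,  0.36090869]), 'moment': array([ 0.04136153, -0.04071246, -0.04521902]), 'gripper_width': 1.00148391825103}
scene 45.67556138205106 254.13521460849933 187.941020867482 -0.009784968273487668 [[-0.7658, -0.2519, 0.5918, -0.2267], [-0.643, 0.3209, -0.6954, 0.9713], [-0.0147, -0.913, -0.4077, 0.6271], [0.0, 0.0, 0.0, 1.0]]
top 56.25404687394295 253.96251392851215 191.7749859331649 0.024973918932593136 [[-0.0701, -0.9773, 0.2001, 0.3231], [-0.9975, 0.068, -0.0175, 0.0628], [0.0035, -0.2008, -0.9796, 1.1199], [0.0, 0.0, 0.0, 1.0]]
```

View pics/scene0.png

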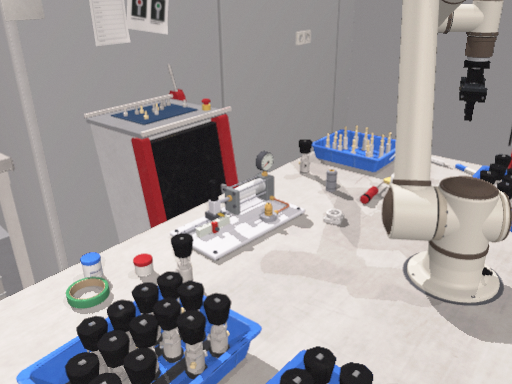

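View pics/top0.png

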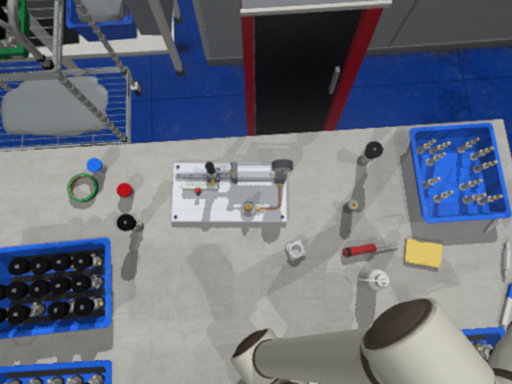

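The top view shows the tester at (230,193) px, its grip at (211,167), red index at (197,191) and spigot at (248,208). The sleeve with its brass disc is at (353,205). I'll zoom in next.

```bash
cat > h.py <<'E'
import numpy as np, cv2
def K(c):
    f=c["image"].shape[0]/2/np.tan(np.radians(c["fov_y"]/2)); return f
def ray(c,u,v):
    f=K(c); d=np.array([(u-c["cx"])/f,(v-c["cy"])/f]); s=d.copy()
    for _ in range(30): s=d/(1+c["k1"]*(s@s))
    M=c["cam_to_world"]; return M[:3,3],M[:3,:3]@np.array([s[0],s[1],1])
def plane(c,u,v,z):
    o,d=ray(c,u,v); return o+d*(z-o[2])/d[2]
def proj(c,p):
    M=c["cam_to_world"]; q=M[:3,:3].T@(np.asarray(p)-M[:3,3]); s=q[:2]/q[2]; s=s*(1+c["k1"]*(s@s)); return s*K(c)+[c["cx"],c["cy"]]
def tri(c1,p1,c2,p2):
    o1,d1=ray(c1,*p1); o2,d2=ray(c2,*p2)
    A=np.stack([d1,-d2],1); t=np.linalg.lstsq(A,o2-o1,rcond=None)[0]
    a=o1+d1*t[0]; b=o2+d2*t[1]; return (a+b)/2,np.linalg.norm(a-b)
E
python3 - <<'E'
import cv2
a=cv2.imread("pics/top0.png"); s=cv2.imread("pics/scene0.png")
z=lambda im,x0,y0,w,h,k:cv2.resize(im[y0:y0+h,x0:x0+w],None,fx=k,fy=k,interpolation=cv2.INTER_CUBIC)
cv2.imwrite("pics/t1.png",z(a,165,150,130,85,6))
cv2.imwrite("pics/t2.png",z(a,330,135,60,85,6))
cv2.imwrite("pics/s1.png",z(s,170,145,140,110,5))
cv2.imwrite("pics/s2.png",z(s,290,130,60,70,6))
E
```

```text
(no output)
```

View pics/t1.png

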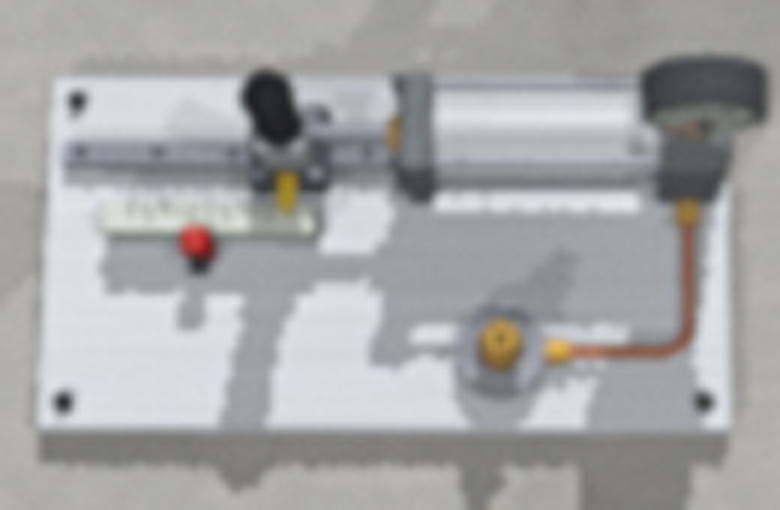

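View pics/t2.png

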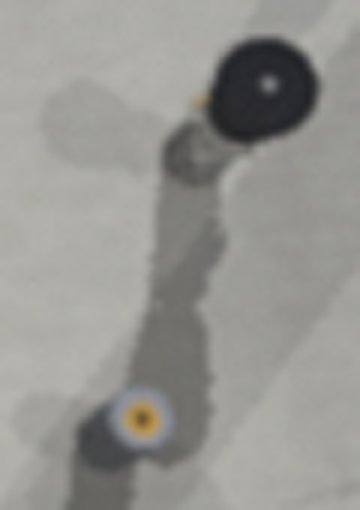

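View pics/s1.png

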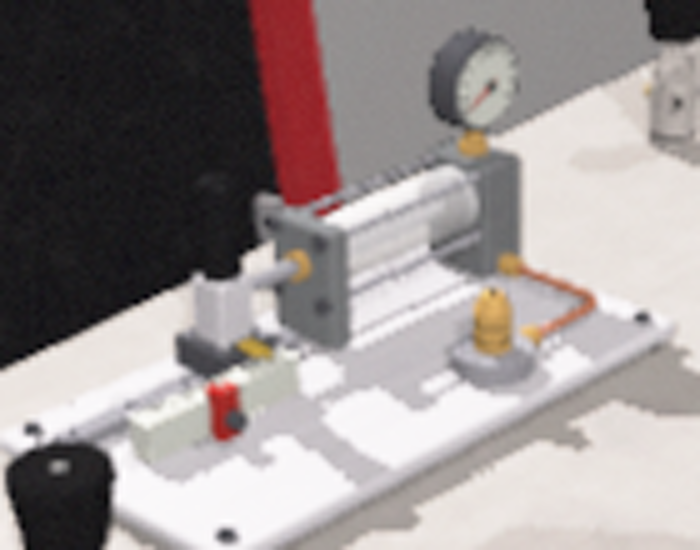

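View pics/s2.png

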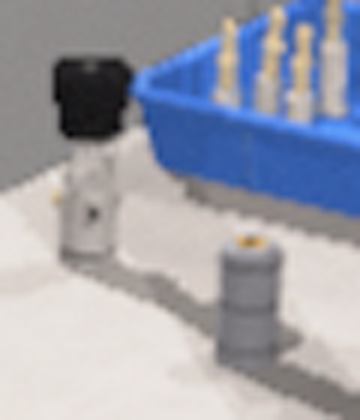

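Zoomed crops show the brass spigot tip at about (248.3,206.5) in top and (268,204) in scene. The sleeve's brass disc is at about (353.5,205) in top and (331.5,171) in scene. Now I'll measure with masks.

Run:
```python
from station import r, optics
from h import *
T=optics.capture("top"); S=optics.capture("scene")
def blob(c,box,f):
    x0,y0,x1,y1=box; im=c["image"][y0:y1,x0:x1]
    hsv=cv2.cvtColor(im,cv2.COLOR_RGB2HSV); m=f(hsv)
    ys,xs=np.nonzero(m); return np.array([xs.mean()+x0,ys.mean()+y0]),len(xs),(xs.min()+x0,xs.max()+x0,ys.min()+y0,ys.max()+y0)
yel=lambda h:(h[...,0]>8)&(h[...,0]<32)&(h[...,1]>110)
red=lambda h:((h[...,0]<8)|(h[...,0]>172))&(h[...,1]>140)
bt=blob(T,(345,197,362,213),yel); bs=blob(S,(322,166,342,174),yel)
print("disc",bt,bs, plane(T,*bt[0],.07),plane(S,*bs[0],.07),tri(T,bt[0],S,bs[0]))
for n,c,b in(("T",T,(238,200,255,216)),("S",S,(262,200,276,220))):
    q=blob(c,b,yel);print("spigot",n,q)
# base plate corners (top, z=16)
g=cv2.cvtColor(T["image"],cv2.COLOR_RGB2HSV)
for nm,p in dict(screwTL=(165+77/6,150+102/6),BL=(165+63/6,150+402/6),BR=(165+703/6,150+402/6),cTL=(165+52/6,150+77/6),cBL=(165+40/6,150+430/6),cBR=(165+733/6,150+430/6)).items():
    print(nm,plane(T,p[0]-.5,p[1]-.5,.016).round(4))
# shoulder: ellipse approx edges in t1: left 458 right 545, bottom 397
print("red",blob(T,(190,183,205,198),red),blob(S,(208,218,222,236),red))
print("ptr",blob(T,(208,176,216,187),yel),blob(S,(215,210,228,220),yel))
```

```text
disc (array([353.4, 204.6]), 15, (np.int64(352), np.int64(355), np.int64(203), np.int64(206))) (array([331., 170.]), 3, (np.int64(330), np.int64(332), np.int64(170), np.int64(170))) [ 0.47840811 -0.24673538  0.07      ] [ 0.47657862 -0.24391375  0.07      ] (array([ 0.47857529, -0.24722413,  0.06846464]), np.float64(0.00013991333078659844))
spigot T (array([247.90625, 207.     ]), 32, (np.int64(245), np.int64(250), np.int64(204), np.int64(210)))
spigot S (array([268.1369863 , 209.20547945]), 73, (np.int64(265), np.int64(275), np.int64(204), np.int64(214)))
screwTL [0.6472 0.2803 0.016 ]
BL [0.4877 0.2918 0.016 ]
BR [ 0.4647 -0.0369  0.016 ]
cTL [0.6618 0.2931 0.016 ]
cBL [0.4741 0.3039 0.016 ]
cBR [ 0.4492 -0.051   0.016 ]
red (array([197.6, 190.4]), 15, (np.int64(196), np.int64(199), np.int64(189), np.int64(192))) (array([214.10526316, 226.39473684]), 38, (np.int64(212), np.int64(216), np.int64(222), np.int64(232)))
ptr (array([212.35, 181.15]), 20, (np.int64(211), np.int64(214), np.int64(179), np.int64(184))) (array([220.4       , 214.06666667]), 15, (np.int64(218), np.int64(223), np.int64(213), np.int64(215)))
```

Run:
```python
import cv2
a=cv2.imread("pics/top0.png"); s=cv2.imread("pics/scene0.png")
z=lambda im,x0,y0,w,h,k:cv2.resize(im[y0:y0+h,x0:x0+w],None,fx=k,fy=k,interpolation=cv2.INTER_NEAREST)
A=z(a,235,195,30,26,16);B=z(s,255,196,24,28,16)
import numpy as np
H=max(A.shape[0],B.shape[0]);p=lambda i:cv2.copyMakeBorder(i,0,H-i.shape[0],0,0,cv2.BORDER_CONSTANT)
cv2.imwrite("pics/sp.png",cv2.resize(np.hstack([p(A),p(B)]),(800,int(H*800/(A.shape[1]+B.shape[1])))) if A.shape[1]+B.shape[1]>800 else np.hstack([p(A),p(B)]))
print(A.shape,B.shape)
```

```text
(416, 480, 3) (448, 384, 3)
```

View pics/sp.png

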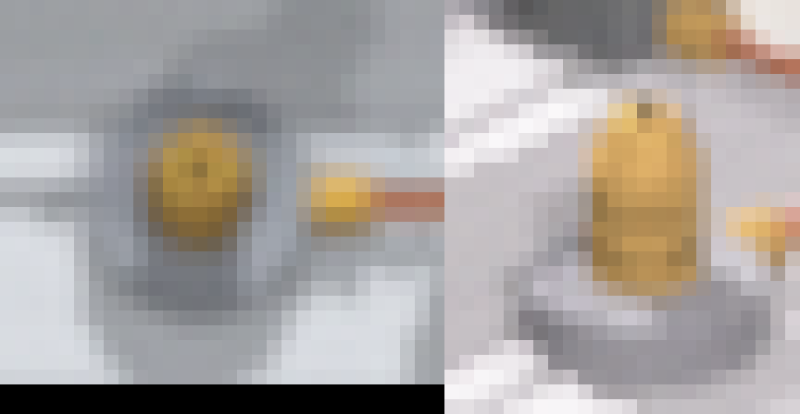

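Run:
```python
from station import r, optics
from h import *
T=optics.capture("top"); S=optics.capture("scene")
print("tip T",plane(T,248,206,.064),"S",plane(S,268,202.5,.064),tri(T,(248,206),S,(268,202.5)))
print("shoulder T",plane(T,247.7,208.7,.03), "S", plane(S,255+ (645-444.4)/14.815-.5,196+320/14.815-.5,.03))
for off in(0,):
  for p in [(165+272/6-.5,150+90/6-.5)]: print("grip top T",plane(T,*p,.141))
print("grip top S px s1(212,180)",plane(S,170+212/5-.5,145+180/5-.5,.141))
s=r.sense(); print(s["time_s"],s["tcp_pos"])
# sleeve outline: bottom in scene: s2 (248,355)
print("sleeve bottom S",plane(S,290+248/6-.5,130+350/6-.5,0), "top",plane(S,290+250/6-.5,130+243/6-.5,.07))
print("valveA T cap",plane(T,330+263/6-.5,135+88/6-.5,.124),"S",plane(S,290+92/6-.5,130+62/6-.5,.124))
print("valveB T cap",plane(T,126,222,.120))
```

```text
tip T [0.49682354 0.06475272 0.064     ] S [0.49481882 0.06399339 0.064     ] (array([0.49597927, 0.06417133, 0.06388887]), np.float64(0.002061403897583596))
shoulder T [0.49411494 0.06629185 0.03      ] S [0.48002726 0.08258136 0.03      ]
grip top T [0.61004687 0.16417515 0.141     ]
grip top S px s1(212,180) [0.60123667 0.17530104 0.141     ]
0.3 [ 0.183336   -0.59730447  0.23316862]
sleeve bottom S [ 0.48134372 -0.25787956  0.        ] top [ 0.47615158 -0.24424653  0.07      ]
valveA T cap [ 0.62808796 -0.30853354  0.124     ] S [ 0.63018412 -0.31573124  0.124     ]
valveB T cap [0.46637434 0.40605936 0.12      ]
```

```bash
cat >> h.py <<'E'
from scipy.spatial.transform import Rotation as Ro
YT=np.array([.0698,.9976,0.])
def want(r,p,zdir=YT):
    s=r.sense(); R=s["ee_rot"]; p=np.asarray(p)
    z=zdir/np.linalg.norm(zdir); y=np.array([0,0,-1.]); Rt=np.stack([np.cross(y,z),y,z],1)
    print("t",round(s["time_s"],2),"pos",s["tcp_pos"].round(4),"F",s["wrist_force"].round(1),"w",round(s["gripper_width"],3))
    print("rotvec",Ro.from_matrix(R.T@Rt).as_rotvec().round(4),"shift cm",(R.T@(p-s["tcp_pos"])*100).round(2))
E
python3 -c "
from station import r; from h import *
want(r,[.4785,-.2467,.16])"
```

```text
t 0.3 pos [ 0.1833 -0.5973  0.2332] F [-0.3 -0.6  0.6] w 0.999
rotvec [-7.000e-04  3.676e-01 -2.000e-04] shift cm [38.5   7.33 24.85]
```

Emit:
step_arm([
  [[0, 0.0735, 0, 3.3, 0, 2.1, 100], [0, 0.147, 0, 6.6, 0, 4.2, 100], [0, 0.22, 0, 9.9, 0, 6.3, 100], [0, 0.294, 0, 13.2, 0, 8.4, 100], [0, 0.3676, 0, 16.5, 0, 10.5, 100]],
])

```text
time_s: 0.72
tcp_pos: [0.3111, -0.4472, 0.2336]
ee_rot: [[0.997, 0.0, 0.074], [-0.074, -0.0, 0.997], [0.0, -1.0, -0.0]]
wrist_force: [1.5, -0.1, -0.1]
gripper_width: 0.999
```

```bash
python3 -c "
from station import r; from h import *
want(r,[.4785,-.2467,.16])"
```

```text
t 0.72 pos [ 0.3111 -0.4472  0.2336] F [ 1.5 -0.1 -0.1] w 0.999
rotvec [ 0.0001 -0.0041  0.0002] shift cm [15.21  7.36 21.23]
```

Emit:
step_arm([
  [[0, -0.004, 0, 2.3, 0, 3.2, 100], [0, -0.004, 0, 4.6, 0, 6.4, 100], [0, -0.004, 0, 6.9, 0, 9.6, 100], [0, -0.004, 0, 9.2, 0, 12.8, 100], [0, -0.004, 0, 11.5, 0, 16.0, 100]],
])

```text
time_s: 1.13
tcp_pos: [0.4371, -0.2954, 0.2339]
ee_rot: [[0.998, 0.001, 0.066], [-0.066, -0.0, 0.998], [0.001, -1.0, -0.0]]
wrist_force: [0.7, -0.7, -0.1]
gripper_width: 1.004
```

Emit:
step_arm([
  [[0, 0, 0, 1.8, 2.0, 2.6, 100], [0, 0, 0, 3.7, 4.5, 5.2, 100], [0, 0, 0, 3.7, 7.3, 5.2, 100], [0, 0, 0, 3.7, 7.3, 5.2, 100], [0, 0, 0, 3.7, 7.3, 5.2, 100]],
])

```text
time_s: 1.55
tcp_pos: [0.4758, -0.2474, 0.1597]
ee_rot: [[0.998, -0.004, 0.065], [-0.065, 0.0, 0.998], [-0.004, -1.0, 0.0]]
wrist_force: [0.2, -0.9, -0.2]
gripper_width: 0.998
```

Run:
```python
from station import r,optics; from h import *
want(r,[.4785,-.2467,.05])
for n,b in (("top",(310,170,80,60)),("scene",(290,100,90,90))):
    c=optics.capture(n); x,y,w,h=b
    cv2.imwrite(f"pics/{n}1.png",cv2.resize(c["image"][y:y+h,x:x+w,::-1],None,fx=6,fy=6,interpolation=cv2.INTER_CUBIC))
    s=r.sense(); R=s["ee_rot"]; t=s["tcp_pos"]
    for g in (-.0585,.0,.0585): print(n,g,proj(c,t+R[:,1]*.011+R[:,2]*g).round(1))
```

```text
t 1.55 pos [ 0.4758 -0.2474  0.1597] F [ 0.2 -0.9 -0.2] w 0.998
rotvec [-0.      0.005  -0.0038] shift cm [ 0.31 10.97  0.09]
top -0.0585 [383.5 200.2]
top 0.0 [362.1 200.3]
top 0.0585 [340.7 200.4]
scene -0.0585 [343.3 141.6]
scene 0.0 [333. 146.]
scene 0.0585 [322.1 150.6]
```

View pics/scene1.png

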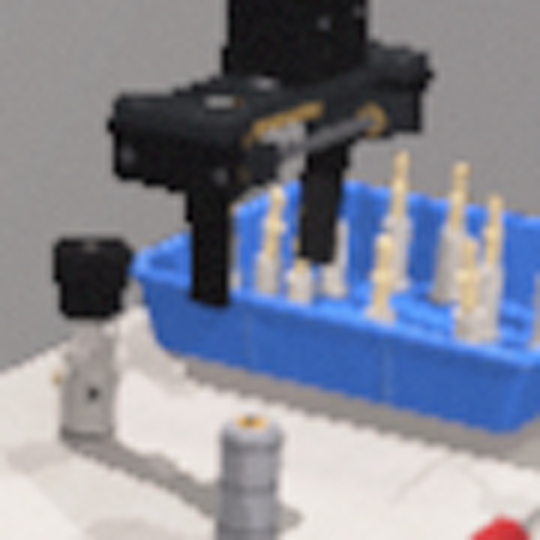

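View pics/top1.png

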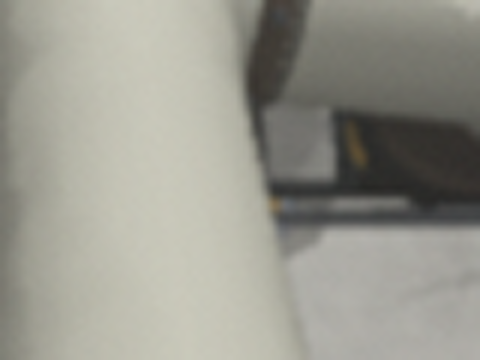

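The scene view shows the fingertips at about (325,150) and (343,144), straddling the sleeve, and matching the predicted (333,146) midpoint to about 1 px. The top view is blocked by the arm. Descending.

Emit:
step_arm([
  [[0, 0.005, -0.004, 0.3, 2.5, 0.1, 100], [0, 0.005, -0.004, 0.3, 5.5, 0.1, 100], [0, 0.005, -0.004, 0.3, 8.5, 0.1, 100], [0, 0.005, -0.004, 0.3, 10.9, 0.1, 100], [0, 0.005, -0.004, 0.3, 10.9, 0.1, 100]],
])

```text
time_s: 2.07
tcp_pos: [0.477, -0.2472, 0.049]
ee_rot: [[0.997, -0.002, 0.073], [-0.073, 0.001, 0.997], [-0.002, -1.0, 0.001]]
wrist_force: [-1.1, -0.1, -0.5]
gripper_width: 0.997
```

Run:
```python
from station import r,optics; from h import *
want(r,[.4785,-.2467,.05])
for n,b in (("scene",(290,110,90,90)),):
    c=optics.capture(n); x,y,w,h=b
    cv2.imwrite(f"pics/{n}2.png",cv2.resize(c["image"][y:y+h,x:x+w,::-1],None,fx=6,fy=6,interpolation=cv2.INTER_CUBIC))
```

```text
t 2.07 pos [ 0.477  -0.2472  0.049 ] F [-1.1 -0.1 -0.5] w 0.997
rotvec [-0.0013 -0.0037 -0.002 ] shift cm [ 0.14 -0.1   0.06]
```

View pics/scene2.png

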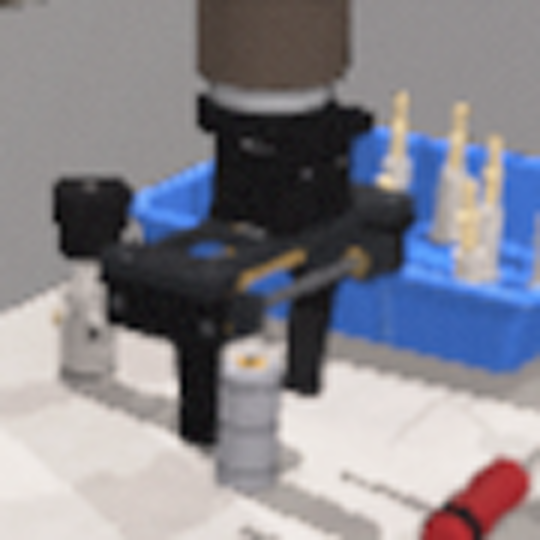

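The sleeve axis at fingertip height, about (249,415) in the crop, coincides with the fingertip midpoint at about (251,415). Closing.

Emit:
step_arm([
  [[0, 0, 0, 0.1, 0, 0, 30], [0, 0, 0, 0.1, 0, 0, 20], [0, 0, 0, 0.1, 0, 0, 20], [0, 0, 0, 0.1, 0, 0, 20], [0, 0, 0, 0.1, 0, 0, 20]],
])

```text
time_s: 2.53
tcp_pos: [0.4812, -0.247, 0.0527]
ee_rot: [[0.997, 0.006, 0.071], [-0.071, -0.001, 0.997], [0.006, -1.0, -0.0]]
wrist_force: [0.2, -0.6, 0.5]
gripper_width: 0.708
```

Emit:
step_arm([
  [[0, 0, 0, 0, 0, 0, 20], [0, 0, 0, 0, 0, 0, 20], [0, 0, 0, 0, 0, 0, 20], [0, 0, 0, 0, 0, 0, 20], [0, 0, 0, 0, 0, 0, 20]],
])

```text
time_s: 2.95
tcp_pos: [0.4806, -0.2469, 0.0515]
ee_rot: [[0.997, 0.004, 0.071], [-0.071, -0.0, 0.997], [0.004, -1.0, 0.0]]
wrist_force: [0.4, 0.0, 0.0]
gripper_width: 0.381
```

Emit:
step_arm([
  [[0, 0, 0, 0, 0, 0, 20], [0, 0, 0, 0, -1, 0, 20], [0, 0, 0, 0, -3, 0, 20], [0, 0, 0, 0, -6, 0, 20], [0, 0, 0, 0, -9.5, 0, 20]],
])

```text
time_s: 3.37
tcp_pos: [0.4787, -0.2465, 0.1464]
ee_rot: [[0.997, -0.001, 0.071], [-0.071, 0.001, 0.997], [-0.001, -1.0, 0.001]]
wrist_force: [1.2, -0.6, -1.7]
gripper_width: 0.377
```

Run:
```python
from station import r,optics; from h import *
want(r,[.496,.0642,.15])
for n,b in (("scene",(280,80,100,100)),):
    c=optics.capture(n); x,y,w,h=b
    cv2.imwrite(f"pics/{n}3.png",cv2.resize(c["image"][y:y+h,x:x+w,::-1],None,fx=5,fy=5,interpolation=cv2.INTER_CUBIC))
```

```text
t 3.37 pos [ 0.4787 -0.2465  0.1464] F [ 1.2 -0.6 -1.7] w 0.377
rotvec [-0.0009 -0.0013 -0.0007] shift cm [-0.48 -0.33 31.11]
```

View pics/scene3.png

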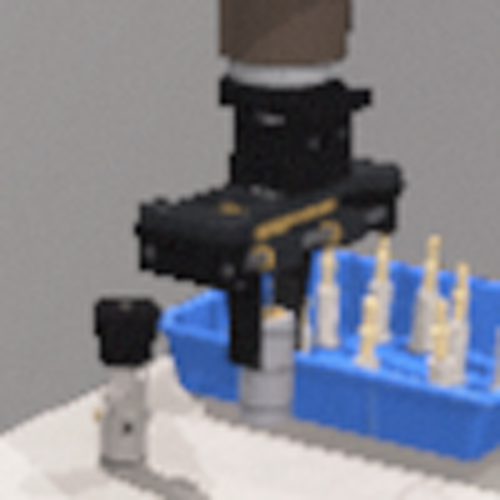

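The sleeve is held upright in the jaws, its top near (275,310) in the crop. On to the port.

Emit:
step_arm([
  [[0, 0, 0, -0.1, -0.1, 3.0, 20], [0, 0, 0, -0.1, -0.2, 7.0, 20], [0, 0, 0, -0.2, -0.3, 11.0, 20], [0, 0, 0, -0.3, -0.3, 15.0, 20], [0, 0, 0, -0.3, -0.3, 19.0, 20]],
])

```text
time_s: 3.83
tcp_pos: [0.4902, -0.0556, 0.1502]
ee_rot: [[0.997, 0.005, 0.071], [-0.071, -0.0, 0.997], [0.005, -1.0, 0.0]]
wrist_force: [0.9, -0.1, -1.9]
gripper_width: 0.38
```

Emit:
step_arm([
  [[0, 0, 0, -0.1, 0, 3.5, 20], [0, 0, 0, -0.1, 0, 6.5, 20], [0, 0, 0, -0.2, 0, 9.5, 20], [0, 0, 0, -0.2, 0, 12.0, 20], [0, 0, 0, -0.2, 0, 12.0, 20]],
])

```text
time_s: 4.25
tcp_pos: [0.498, 0.0664, 0.1502]
ee_rot: [[0.998, 0.006, 0.066], [-0.066, 0.001, 0.998], [0.006, -1.0, 0.001]]
wrist_force: [-0.0, -0.3, -0.3]
gripper_width: 0.378
```

Emit:
step_arm([
  [[0, 0, 0, 0, 0.5, 0, 20], [0, 0, 0, 0, 1, 0, 20], [0, 0, 0, 0, 1, 0, 20], [0, 0, 0, 0, 1, 0, 20], [0, 0, 0, 0, 1, 0, 20]],
])

```text
time_s: 4.67
tcp_pos: [0.4971, 0.0618, 0.1394]
ee_rot: [[0.997, 0.004, 0.072], [-0.072, -0.001, 0.997], [0.004, -1.0, -0.0]]
wrist_force: [-0.2, -0.1, -1.5]
gripper_width: 0.381
```

Run:
```python
from station import r,optics; from h import *
want(r,[.496,.0642,.14])
for n,b in (("scene",(220,130,100,100)),("top",(215,165,80,70))):
    c=optics.capture(n); x,y,w,h=b
    cv2.imwrite(f"pics/{n}4.png",cv2.resize(c["image"][y:y+h,x:x+w,::-1],None,fx=6,fy=6,interpolation=cv2.INTER_CUBIC))
```

```text
t 4.67 pos [0.4971 0.0618 0.1394] F [-0.2 -0.1 -1.5] w 0.381
rotvec [ 0.0003 -0.0023  0.0037] shift cm [-0.13 -0.06  0.23]
```

View pics/scene4.png

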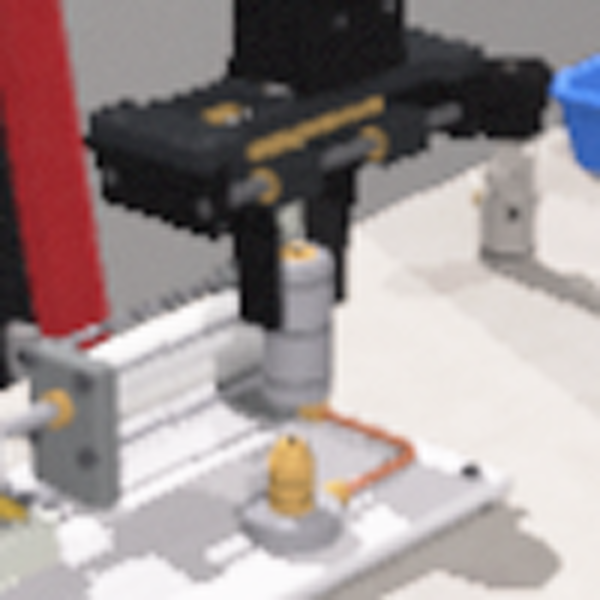

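View pics/top4.png

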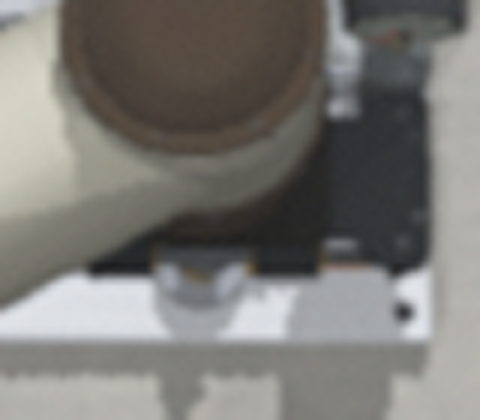

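Run:
```python
from station import r,optics; from h import *
c=optics.capture("scene"); s=r.sense(); t=s["tcp_pos"]; R=s["ee_rot"]
print(t)
for d in (-.02,.0495): print("axis at",d,((proj(c,t+R[:,1]*d)-[220,130]+.5)*6).round(1))
for z in (.03,.064): print("spig",z,((proj(c,[.496,.0642,z])-[220,130]+.5)*6).round(1))
T=optics.capture("top")
for d in (-.02,.0495): print("T axis",((proj(T,t+R[:,1]*d)-[215,165]+.5)*6).round(1))
im=T["image"]; cv2.imwrite("pics/top5.png",cv2.resize(im[195:225,230:270,::-1],None,fx=16,fy=16,interpolation=cv2.INTER_NEAREST))
im=c["image"]; cv2.imwrite("pics/scene5.png",cv2.resize(im[165:225,250:290,::-1],None,fx=9,fy=9,interpolation=cv2.INTER_NEAREST))
for d in (-.02,.0495): print("axis5",d,((proj(c,t+R[:,1]*d)-[250,165]+.5)*9).round(1))
```

```text
[0.49733279 0.06224946 0.13968711]
axis at -0.02 [288.7 247. ]
axis at 0.0495 [288.6 384.8]
spig 0.03 [289.  501.8]
spig 0.064 [288.8 437.5]
T axis [203.7 213.5]
T axis [205.4 238.4]
axis5 -0.02 [163.1  55.5]
axis5 0.0495 [162.9 262.1]
```

View pics/scene5.png

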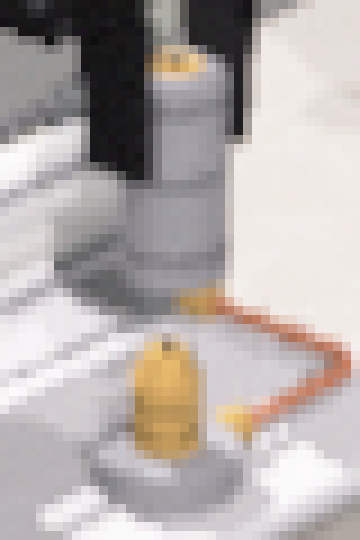

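View pics/top5.png

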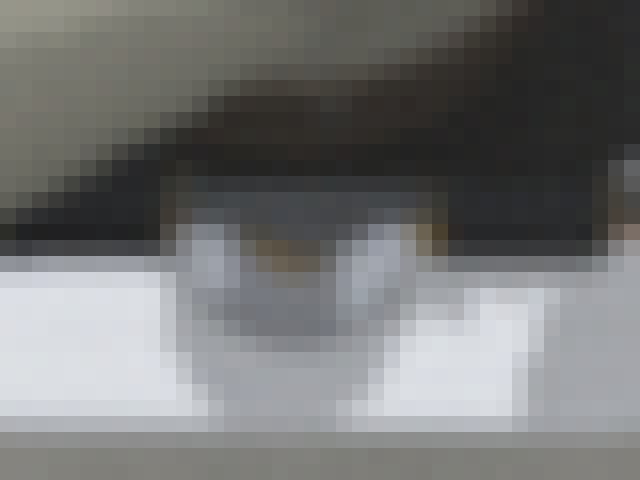

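Scene zoom: the sleeve's lower end is centred at about x=176 and the spigot at about 168, so the sleeve is about 2.5 mm right. I'll correct by about +2 mm y and +1 mm x, then descend.

Emit:
step_arm([
  [[0, 0, 0, 0.1, 0, 0.2, 20], [0, 0, 0, 0.1, 0, 0.2, 20], [0, 0, 0, 0.1, 0.7, 0.2, 20], [0, 0, 0, 0.1, 1.4, 0.2, 20], [0, 0, 0, 0.1, 2.1, 0.2, 20]],
])

```text
time_s: 5.28
tcp_pos: [0.4981, 0.0646, 0.1176]
ee_rot: [[0.997, 0.003, 0.071], [-0.071, -0.0, 0.997], [0.003, -1.0, -0.0]]
wrist_force: [0.1, 0.6, -1.3]
gripper_width: 0.381
```

Emit:
step_arm([
  [[0, 0, 0, 0, 0, 0, 20], [0, 0, 0, 0, 0.3, 0, 20], [0, 0, 0, 0, 0.6, 0, 20], [0, 0, 0, 0, 0.9, 0, 20], [0, 0, 0, 0, 1.2, 0, 20]],
])

```text
time_s: 5.7
tcp_pos: [0.4986, 0.0647, 0.1063]
ee_rot: [[0.997, 0.004, 0.071], [-0.071, -0.0, 0.997], [0.004, -1.0, 0.0]]
wrist_force: [-0.5, 0.1, -0.9]
gripper_width: 0.383
```

Run:
```python
from station import r,optics; from h import *
want(r,[.4985,.0642,.08])
c=optics.capture("scene")
im=c["image"]; cv2.imwrite("pics/scene6.png",cv2.resize(im[165:225,250:290,::-1],None,fx=9,fy=9,interpolation=cv2.INTER_NEAREST))
```

```text
t 5.7 pos [0.4986 0.0647 0.1063] F [-0.5  0.1 -0.9] w 0.383
rotvec [-0.0001 -0.001   0.0042] shift cm [-0.01  2.63 -0.05]
```

View pics/scene6.png

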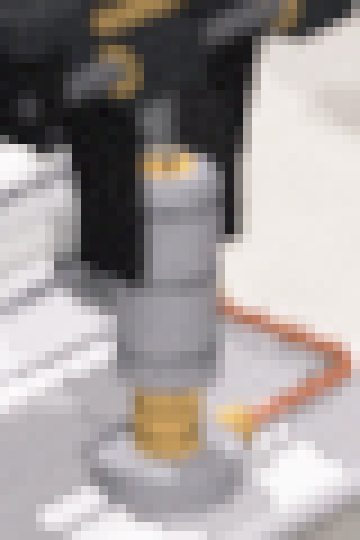

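The sleeve is over the spigot and centred at about x=168 in the crop, with no contact force. Continuing down.

Emit:
step_arm([
  [[0, 0, 0, 0, 0.3, 0, 20], [0, 0, 0, 0, 0.6, 0, 20], [0, 0, 0, 0, 0.9, 0, 20], [0, 0, 0, 0, 1.2, 0, 20], [0, 0, 0, 0, 1.2, 0, 20]],
])

```text
time_s: 6.17
tcp_pos: [0.4981, 0.0644, 0.0938]
ee_rot: [[0.997, 0.003, 0.071], [-0.071, -0.001, 0.997], [0.003, -1.0, -0.001]]
wrist_force: [-0.1, 0.7, -0.7]
gripper_width: 0.379
```

Emit:
step_arm([
  [[0, 0, 0, 0, 0.2, 0, 20], [0, 0, 0, 0, 0.4, 0, 20], [0, 0, 0, 0, 0.6, 0, 20], [0, 0, 0, 0, 0.8, 0, 20], [0, 0, 0, 0, 0.8, 0, 20]],
])

```text
time_s: 6.58
tcp_pos: [0.4983, 0.0645, 0.0861]
ee_rot: [[0.997, 0.003, 0.071], [-0.071, -0.001, 0.997], [0.003, -1.0, -0.0]]
wrist_force: [-0.9, -0.1, -1.0]
gripper_width: 0.38
```

Emit:
step_arm([
  [[0, 0, 0, 0, 0.1, 0, 20], [0, 0, 0, 0, 0.2, 0, 20], [0, 0, 0, 0, 0.3, 0, 20], [0, 0, 0, 0, 0.4, 0, 20], [0, 0, 0, 0, 0.4, 0, 20]],
])

```text
time_s: 7.0
tcp_pos: [0.4984, 0.0646, 0.0823]
ee_rot: [[0.997, 0.004, 0.071], [-0.071, -0.0, 0.997], [0.004, -1.0, -0.0]]
wrist_force: [-0.1, -0.1, -1.1]
gripper_width: 0.381
```

Emit:
step_arm([
  [[0, 0, 0, 0, 0.1, 0, 20], [0, 0, 0, 0, 0.15, 0, 20], [0, 0, 0, 0, 0.2, 0, 20], [0, 0, 0, 0, 0.2, 0, 20], [0, 0, 0, 0, 0.2, 0, 20]],
])

```text
time_s: 7.42
tcp_pos: [0.4989, 0.0647, 0.0814]
ee_rot: [[0.998, 0.005, 0.07], [-0.07, -0.0, 0.998], [0.005, -1.0, 0.0]]
wrist_force: [-2.3, -0.9, 5.2]
gripper_width: 0.382
```

Contact of 6 N at the expected home height. Opening.

Emit:
step_arm([
  [[0, 0, 0, 0, 0, 0, 45], [0, 0, 0, 0, 0, 0, 55], [0, 0, 0, 0, 0, 0, 65], [0, 0, 0, 0, 0, 0, 65], [0, 0, 0, 0, 0, 0, 65]],
])

```text
time_s: 7.83
tcp_pos: [0.4985, 0.0646, 0.0804]
ee_rot: [[0.997, 0.004, 0.071], [-0.071, -0.0, 0.997], [0.004, -1.0, -0.0]]
wrist_force: [-0.1, -0.2, 0.6]
gripper_width: 0.622
```

Emit:
step_arm([
  [[0, 0, 0, 0, 0, 0, 70], [0, 0, 0, 0, 0, 0, 70], [0, 0, 0, 0, 0, 0, 70], [0, 0, 0, 0, 0, 0, 70], [0, 0, 0, 0, 0, 0, 70]],
])

```text
time_s: 8.25
tcp_pos: [0.4986, 0.0646, 0.0805]
ee_rot: [[0.997, 0.004, 0.071], [-0.071, -0.0, 0.997], [0.004, -1.0, 0.0]]
wrist_force: [0.6, -0.1, -0.1]
gripper_width: 0.693
```

Run:
```python
from station import r,optics; from h import *
want(r,[.4985,.0642,.08])
c=optics.capture("scene")
im=c["image"]; cv2.imwrite("pics/scene7.png",cv2.resize(im[165:225,245:295,::-1],None,fx=9,fy=9,interpolation=cv2.INTER_NEAREST))
```

```text
t 8.25 pos [0.4986 0.0646 0.0805] F [ 0.6 -0.1 -0.1] w 0.693
rotvec [-0.    -0.001  0.004] shift cm [-0.    0.05 -0.04]
```

View pics/scene7.png

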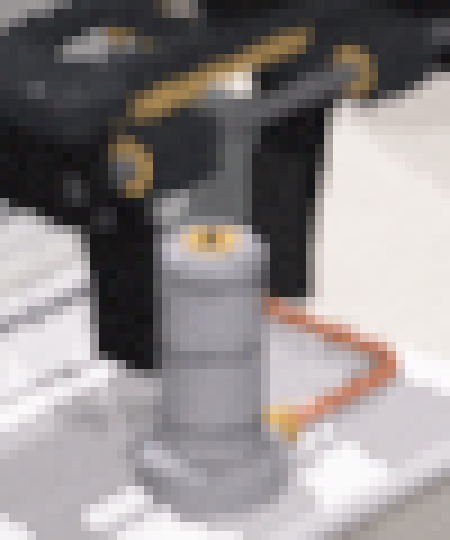

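The sleeve stands on the shoulder with no gap, upright, fingers clear on both sides. Retreating up.

Emit:
step_arm([
  [[0, 0, 0, 0, -0.5, 0, 70], [0, 0, 0, 0, -2.5, 0, 70], [0, 0, 0, 0, -5.5, 0, 70], [0, 0, 0, 0, -8.5, 0, 70], [0, 0, 0, 0, -10.0, 0, 70]],
])

```text
time_s: 8.72
tcp_pos: [0.4998, 0.065, 0.1846]
ee_rot: [[0.998, 0.01, 0.07], [-0.07, 0.001, 0.998], [0.01, -1.0, 0.002]]
wrist_force: [0.7, 0.6, 0.2]
gripper_width: 0.699
```

Run:
```python
from station import r,optics; from h import *
want(r,[.609,.1655,.18])
c=optics.capture("scene")
im=c["image"]; cv2.imwrite("pics/scene8.png",cv2.resize(im[155:245,190:300,::-1],None,fx=7,fy=6.6,interpolation=cv2.INTER_CUBIC))
T=optics.capture("top")
im=T["image"]; cv2.imwrite("pics/top8.png",cv2.resize(im[155:220,170:290,::-1],None,fx=6,fy=6,interpolation=cv2.INTER_CUBIC))
hsv=cv2.cvtColor(T["image"],cv2.COLOR_RGB2GRAY)[155:185,195:225]
print(hsv[5:20,8:24])
```

```text
t 8.72 pos [0.4998 0.065  0.1846] F [0.7 0.6 0.2] w 0.699
rotvec [-0.0019 -0.0002  0.0096] shift cm [10.19  0.58 10.78]
[[168 168 165 167 165 164 165 165 163 161 161 161 159 161 166 172]
 [162 163 165 159 140 122 114 124 144 156 159 162 166 170 174 180]
 [174 174 164 131  90  62  60  84 125 154 167 173 177 179 179 184]
 [206 198 159  91  46  46  76 121 152 169 178 182 187 186 185 188]
 [219 196 133  65  64  94 130 163 178 183 186 189 192 192 190 190]
 [219 183 117  90 123 154 171 182 188 189 191 194 195 196 195 192]
 [214 181 146 149 169 182 185 188 192 194 195 198 199 199 199 196]
 [194 179 173 178 185 190 191 193 195 196 198 198 200 202 202 199]
 [180 180 184 188 191 193 195 196 198 199 200 201 204 202 204 200]
 [181 187 189 191 195 196 198 198 200 201 202 203 203 205 206 202]
 [188 193 194 196 198 199 201 201 202 203 204 204 206 206 207 205]
 [195 196 197 199 200 202 202 203 204 204 206 205 206 206 207 209]
 [197 199 199 201 203 204 204 205 205 206 206 207 206 207 206 210]
 [200 201 202 203 204 205 205 206 205 206 207 207 208 208 208 209]
 [203 203 205 204 205 205 206 207 207 207 208 209 207 208 208 207]]
```

View pics/scene8.png

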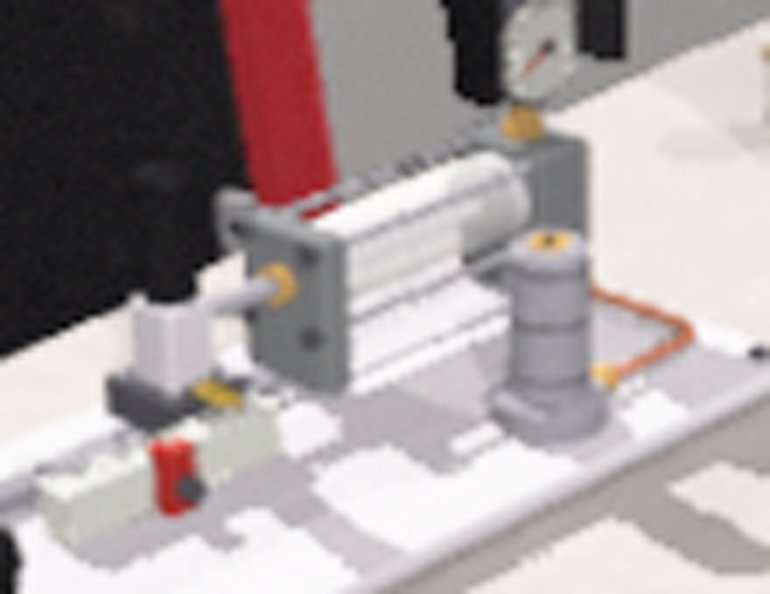

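View pics/top8.png

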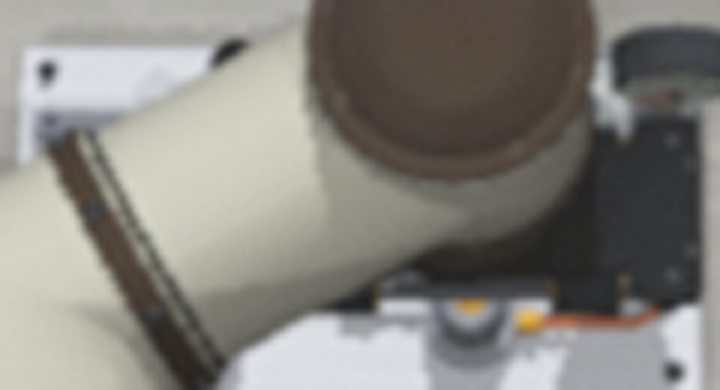

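Run:
```python
import cv2,numpy as np
a=cv2.imread("pics/top0.png"); s=cv2.imread("pics/scene0.png")
z=lambda im,x0,y0,w,h,k:cv2.resize(im[y0:y0+h,x0:x0+w],None,fx=k,fy=k,interpolation=cv2.INTER_NEAREST)
A=z(a,190,174,28,24,14);B=z(s,203,205,28,32,14)
H=448;p=lambda i:cv2.copyMakeBorder(i,0,H-i.shape[0],0,0,cv2.BORDER_CONSTANT)
cv2.imwrite("pics/idx.png",np.hstack([p(A),p(B)]))
```

```text
(no output)
```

View pics/idx.png

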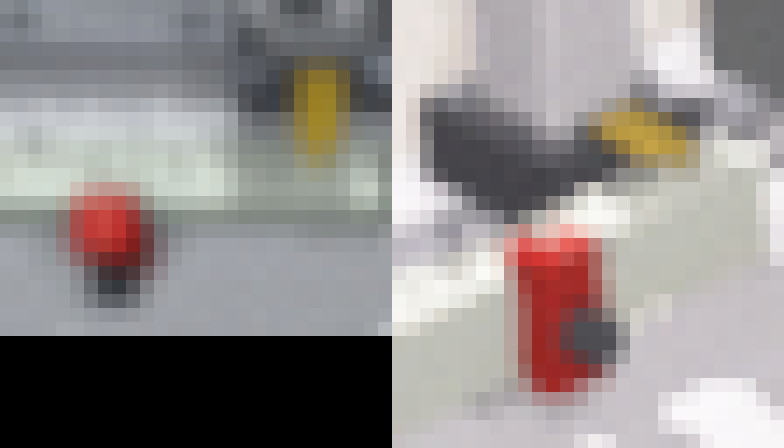

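```bash
cat >> h.py <<'E'
O=np.array([.5555,.120,0]); XT=np.array([.9976,-.0698,0])
def tf(p): d=np.asarray(p)-O; return np.round([d@XT*1e3,d@YT*1e3,p[2]*1e3],1)
E
python3 - <<'E'
from station import r,optics; from h import *
T=optics.capture("top");S=optics.capture("scene")
print("idx T",tf(plane(T,197,189.4,.046)),"S",tf(plane(S,215.1,221.6,.046)),tf(tri(T,(197,189.4),S,(215.1,221.6))[0]))
print("ptr T",tf(plane(T,212.2,184.9,.044)),"S",tf(plane(S,223.5,215.2,.044)),tf(tri(T,(212.2,184.9),S,(223.5,215.2))[0]))
print("spigot",tf([.496,.0642,.064]))
E
```

```text
idx T [-0.4 96.9 46. ] S [-5.7 95.  46. ] [-2.2 95.2 45.5]
ptr T [14.1 51.1 44. ] S [ 8.1 52.  44. ] [13.1 50.  42. ]
spigot [-55.5 -59.8  64. ]
```

Emit:
step_arm([
  [[0, 0, 0.01, 2.5, 0.1, 2.5, 70], [0, 0, 0.01, 5.0, 0.3, 5.2, 70], [0, 0, 0.01, 7.6, 0.5, 8.0, 70], [0, 0, 0.01, 10.2, 0.5, 10.8, 70], [0, 0, 0.01, 10.2, 0.5, 10.8, 70]],
])

```text
time_s: 9.33
tcp_pos: [0.611, 0.1688, 0.1724]
ee_rot: [[0.998, -0.007, 0.068], [-0.068, -0.001, 0.998], [-0.007, -1.0, -0.001]]
wrist_force: [1.2, 0.0, 0.0]
gripper_width: 0.694
```

Emit:
step_arm([
  [[0, 0, 0, 0, 0, 0, 70], [0, 0, 0, 0, 0, 0, 70], [0, 0, 0, 0, 0, 0, 70], [0, 0, 0, 0, 0, 0, 70], [0, 0, 0, 0, 0, 0, 70]],
])

```text
time_s: 9.75
tcp_pos: [0.607, 0.1644, 0.1764]
ee_rot: [[0.997, -0.006, 0.071], [-0.071, 0.001, 0.997], [-0.006, -1.0, 0.0]]
wrist_force: [-0.5, 0.1, 0.7]
gripper_width: 0.699
```

Run:
```python
from station import r,optics; from h import *
want(r,[.609,.1655,.104])
c=optics.capture("scene")
im=c["image"]; cv2.imwrite("pics/scene9.png",cv2.resize(im[135:235,180:290,::-1],None,fx=6,fy=6,interpolation=cv2.INTER_CUBIC).clip(0,85)*3)
t=r.sense()["tcp_pos"];print(((proj(c,t+[0,0,-.011])-[180,135]+.5)*6).round(), [((proj(c,[.609,.1655,z])-[180,135]+.5)*6).round() for z in (.141,.081)])
```

```text
t 9.75 pos [0.607  0.1644 0.1764] F [-0.5  0.1  0.7] w 0.699
rotvec [-0.0002 -0.0015 -0.0058] shift cm [0.23 7.24 0.12]
[199. 216.] [array([197., 265.]), array([204., 384.])]
```

View pics/scene9.png

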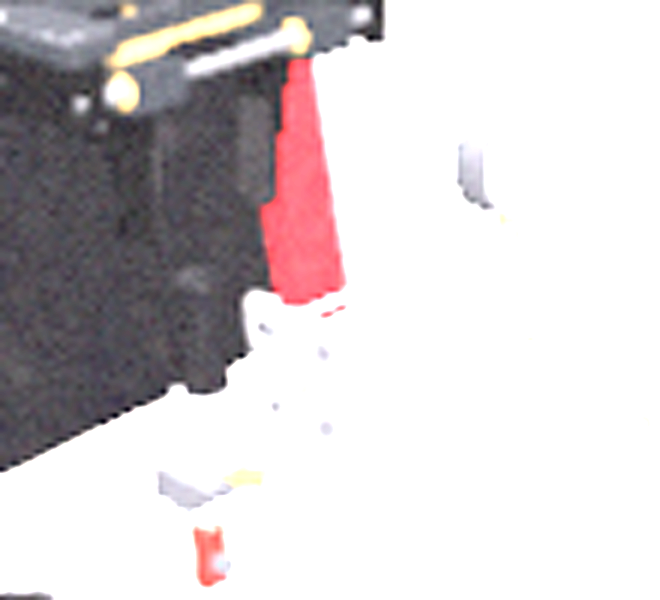

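Brightened view: the grip's top is at about (193,278), between the fingers at x≈120–160 and 240–275. Descending around it.

Emit:
step_arm([
  [[0, 0, -0.006, 0.2, 1.5, 0.1, 70], [0, 0, -0.006, 0.2, 3.0, 0.1, 70], [0, 0, -0.006, 0.2, 4.5, 0.1, 70], [0, 0, -0.006, 0.2, 6.0, 0.1, 70], [0, 0, -0.006, 0.2, 7.1, 0.1, 70]],
])

```text
time_s: 10.22
tcp_pos: [0.6086, 0.1655, 0.1041]
ee_rot: [[0.997, -0.001, 0.071], [-0.071, -0.0, 0.997], [-0.001, -1.0, -0.0]]
wrist_force: [0.1, -0.1, -0.8]
gripper_width: 0.701
```

Emit:
step_arm([
  [[0, 0, 0, 0, 0, 0, 60], [0, 0, 0, 0, 0, 0, 45], [0, 0, 0, 0, 0, 0, 30], [0, 0, 0, 0, 0, 0, 10], [0, 0, 0, 0, 0, 0, 10]],
])

```text
time_s: 10.63
tcp_pos: [0.6098, 0.1663, 0.106]
ee_rot: [[0.997, 0.002, 0.071], [-0.071, 0.001, 0.997], [0.002, -1.0, 0.001]]
wrist_force: [0.9, -0.2, 0.1]
gripper_width: 0.405
```

Emit:
step_arm([
  [[0, 0, 0, 0, 0, 0, 10], [0, 0, 0, 0, 0, 0, 10], [0, 0, 0, 0, 0, 0, 10], [0, 0, 0, 0, 0, 0, 10], [0, 0, 0, 0, 0, 0, 10]],
])

```text
time_s: 11.05
tcp_pos: [0.6098, 0.1679, 0.1057]
ee_rot: [[0.998, 0.003, 0.07], [-0.07, 0.003, 0.998], [0.002, -1.0, 0.003]]
wrist_force: [-1.0, 4.8, 1.2]
gripper_width: 0.271
```

Run:
```python
from station import r,optics; from h import *
want(r,[.609,.1655,.104])
c=optics.capture("scene")
im=c["image"]; cv2.imwrite("pics/scene10.png",cv2.resize(im[150:250,180:290,::-1],None,fx=6,fy=6,interpolation=cv2.INTER_CUBIC))
```

```text
t 11.05 pos [0.6098 0.1679 0.1057] F [-1.   4.8  1.2] w 0.271
rotvec [-0.0029 -0.      0.0023] shift cm [-0.07  0.17 -0.24]
```

View pics/scene10.png

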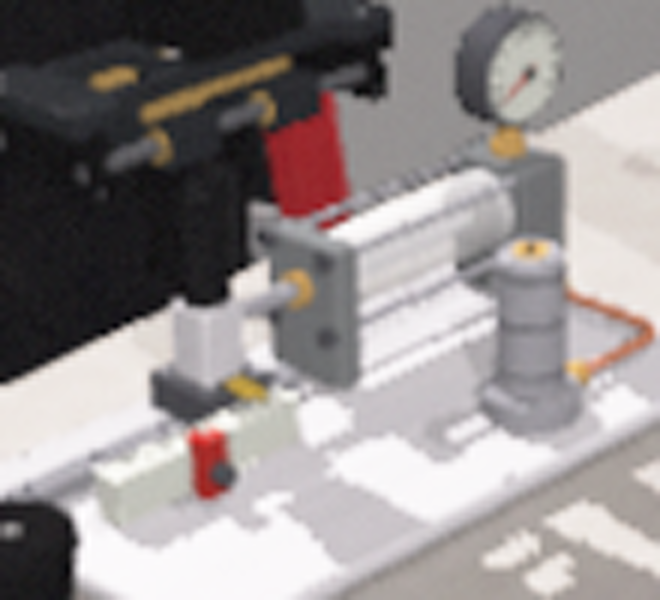

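Opening 23.6 mm matches the grip diameter, so it is held. Drawing out in steps.

Emit:
step_arm([
  [[0, 0, 0, 0, 0, 0.6, 10], [0, 0, 0, 0, 0, 1.4, 10], [0, 0, 0, 0, 0, 2.2, 10], [0, 0, 0, 0, 0, 3.0, 10], [0, 0, 0, 0, 0, 3.8, 10]],
])

```text
time_s: 11.52
tcp_pos: [0.612, 0.2015, 0.1057]
ee_rot: [[0.997, -0.001, 0.071], [-0.071, -0.004, 0.997], [-0.001, -1.0, -0.004]]
wrist_force: [1.1, -8.2, 3.3]
gripper_width: 0.273
```

Emit:
step_arm([
  [[0, 0, 0, 0, 0, 0.2, 10], [0, 0, 0, 0, 0, 0.4, 10], [0, 0, 0, 0, 0, 0.6, 10], [0, 0, 0, 0, 0, 0.6, 10], [0, 0, 0, 0, 0, 0.6, 10]],
])

```text
time_s: 11.93
tcp_pos: [0.6125, 0.2076, 0.1057]
ee_rot: [[0.997, -0.001, 0.071], [-0.071, -0.004, 0.997], [-0.001, -1.0, -0.004]]
wrist_force: [1.5, -7.4, 3.0]
gripper_width: 0.266
```

Run:
```python
from station import r,optics; from h import *
s=r.sense(); print(s["tcp_pos"],tf(s["tcp_pos"]),s["wrist_force"],s["gripper_width"])
c=optics.capture("scene");T=optics.capture("top")
im=c["image"]; cv2.imwrite("pics/scene11.png",cv2.resize(im[150:250,180:290,::-1],None,fx=6,fy=6,interpolation=cv2.INTER_CUBIC))
B=cv2.resize(im[205:237,200:232,::-1],None,fx=14,fy=14,interpolation=cv2.INTER_NEAREST)
im=T["image"];A=cv2.resize(im[174:198,188:216,::-1],None,fx=14,fy=14,interpolation=cv2.INTER_NEAREST)
A=cv2.copyMakeBorder(A,0,448-A.shape[0],0,0,cv2.BORDER_CONSTANT)
cv2.imwrite("pics/idx11.png",np.hstack([A,B[:,:400]]))
```

```text
[0.61246386 0.20757761 0.10570181] [ 50.7  91.3 105.7] [ 1.49311178 -7.38967164  2.95162317] 0.26624032673048414
```

View pics/scene11.png

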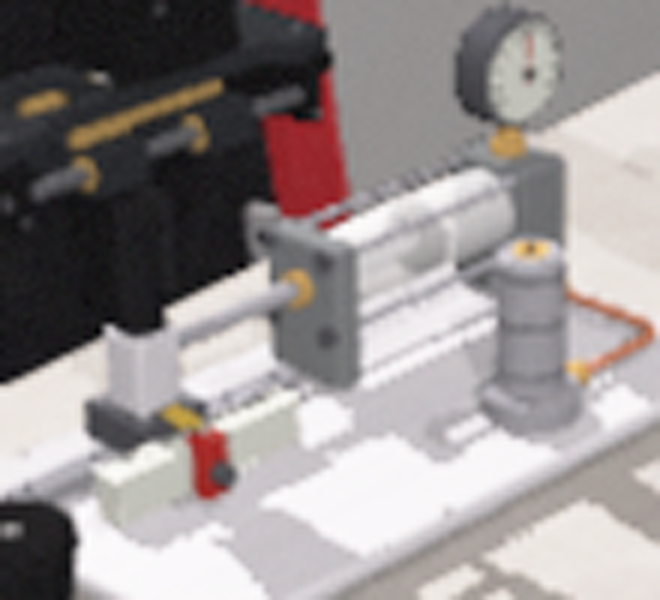

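View pics/idx11.png

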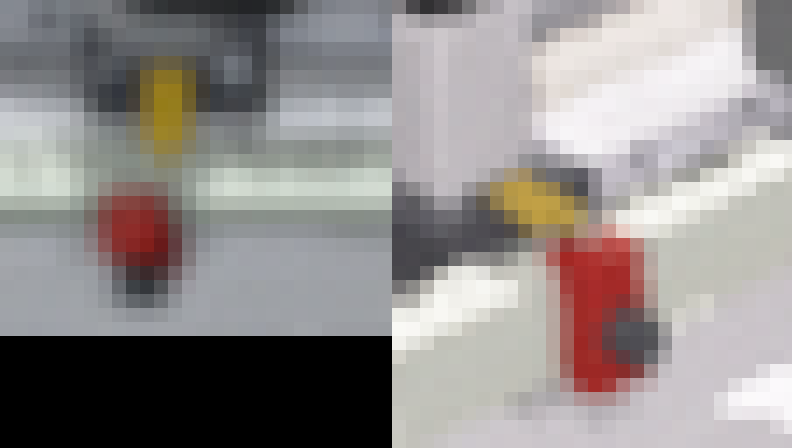

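Pointer is about 2 px right of the red index in the top view, so a few mm remain. I'll measure sub-pixel.

```bash
cat > m.py <<'E'
from station import r,optics; from h import *
def run():
    T=optics.capture("top");S=optics.capture("scene")
    s=r.sense(); print("t",s["time_s"],"tcp",tf(s["tcp_pos"]),"F",s["wrist_force"].round(1))
    for n,c,by,br in (("T",T,(195,176,217,187),(190,184,206,195)),("S",S,(203,210,232,224),(207,218,222,236))):
        im=c["image"].astype(float); R,G,B=im[...,0],im[...,1],im[...,2]
        wy=np.clip(np.minimum(R,G)-B-25,0,None); wr=np.clip(R-np.maximum(G,B)-40,0,None); 
        wy=wy*(abs(R-G)<60)
        for nm,w,b in(("ptr",wy,by),("idx",wr,br)):
            x0,y0,x1,y1=b; q=w[y0:y1,x0:x1]; yy,xx=np.mgrid[y0:y1,x0:x1]
            u=(q*xx).sum()/q.sum(); v=(q*yy).sum()/q.sum()
            z=.044 if nm=="ptr" else (.044 if n=="T" else .036)
            print(n,nm,round(u,2),round(v,2),tf(plane(c,u,v,z)))
            if n=="T":
                for row in range(y0,y1):
                    k=w[row,x0:x1]
                    if k.sum()>60: uu=(k*np.arange(x0,x1)).sum()/k.sum(); print("   row",row,round(uu,2),int(k.sum()),"yt",tf(plane(T,uu,row,z))[:2])
run()
E
python3 m.py
```

```text
t 12.1333 tcp [ 50.7  91.2 105.7] F [ 0.9 -6.7  2.7]
T ptr 199.43 181.26 [25.6 90.5 44. ]
   row 179 199.45 138 yt [32.7 90.7]
   row 180 199.48 203 yt [29.5 90.5]
   row 181 199.45 202 yt [26.4 90.5]
   row 182 199.4 187 yt [23.2 90.6]
   row 183 199.4 158 yt [20.1 90.5]
   row 184 199.41 69 yt [16.9 90.3]
T idx 197.24 190.01 [-1.9 96.4 44. ]
   row 188 197.07 69 yt [ 4.4 97.1]
   row 189 197.1 183 yt [ 1.2 96.9]
   row 190 197.2 220 yt [-1.9 96.5]
   row 191 197.33 199 yt [-5. 96.]
   row 192 197.68 63 yt [-8.1 94.8]
S ptr 209.86 219.06 [18.8 92.6 44. ]
S idx 214.04 226.26 [ -9.  102.4  36. ]
```

Emit:
step_arm([
  [[0, 0, 0, 0, 0, 0.2, 10], [0, 0, 0, 0, 0, 0.4, 10], [0, 0, 0, 0, 0, 0.6, 10], [0, 0, 0, 0, 0, 0.6, 10], [0, 0, 0, 0, 0, 0.6, 10]],
])

```text
time_s: 12.55
tcp_pos: [0.6129, 0.2132, 0.1057]
ee_rot: [[0.997, -0.001, 0.071], [-0.071, -0.004, 0.997], [-0.001, -1.0, -0.004]]
wrist_force: [1.3, -7.9, 3.7]
gripper_width: 0.273
```

```bash
python3 m.py
python3 - <<'E'
from station import r,optics; from h import *
c=optics.capture("scene");T=optics.capture("top")
print("knob",tf(plane(T,197.7,193.9,.035)))
im=c["image"]
B=cv2.resize(im[208:236,200:228,::-1],None,fx=14,fy=14,interpolation=cv2.INTER_CUBIC)
# predicted line along XT through idx at z=.044
im=T["image"];A=cv2.resize(im[174:202,184:212,::-1],None,fx=14,fy=14,interpolation=cv2.INTER_CUBIC)
cv2.imwrite("pics/idx12.png",np.hstack([A,B]))
cv2.imwrite("pics/scene12.png",cv2.resize(im[0:2,0:2],None,fx=2,fy=2))
cv2.imwrite("pics/full12.png",c["image"][:,:,::-1])
E
```

```text
t 12.65 tcp [ 50.7  97.  105.7] F [ 1.1 -6.5  2.7]
T ptr 197.48 181.24 [25.6 96.5 44. ]
   row 179 197.46 149 yt [32.7 96.8]
   row 180 197.47 220 yt [29.5 96.6]
   row 181 197.46 217 yt [26.4 96.6]
   row 182 197.47 196 yt [23.2 96.5]
   row 183 197.53 162 yt [20.1 96.2]
   row 184 197.51 69 yt [16.9 96.2]
T idx 197.24 190.01 [-1.9 96.4 44. ]
   row 188 197.04 68 yt [ 4.4 97.2]
   row 189 197.1 182 yt [ 1.2 96.9]
   row 190 197.2 218 yt [-1.9 96.5]
   row 191 197.33 203 yt [-5. 96.]
   row 192 197.71 63 yt [-8.1 94.7]
S ptr 208.23 219.96 [18.1 99.  44. ]
S idx 214.03 226.23 [ -8.9 102.3  36. ]
knob [-12.2  96.   35. ]
```

View pics/idx12.png

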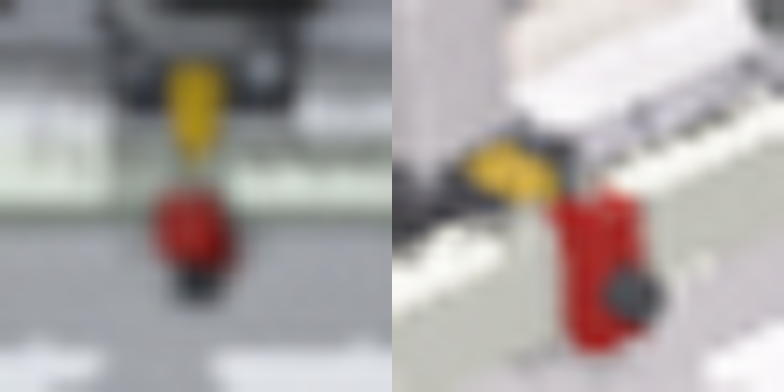

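View pics/full12.png

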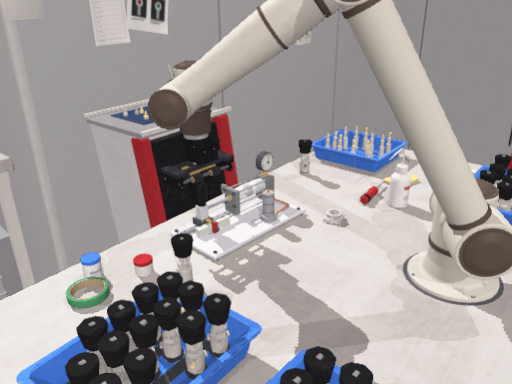

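The top view shows the pointer at col 197.5, pointing at the index centre at about 197.1–197.2. The scene view agrees. One last nudge of +0.5 mm and a settle.

Emit:
step_arm([
  [[0, 0, 0, 0, 0, 0.05, 10], [0, 0, 0, 0, 0, 0.05, 10], [0, 0, 0, 0, 0, 0.05, 10], [0, 0, 0, 0, 0, 0.05, 10], [0, 0, 0, 0, 0, 0.05, 10]],
])

```text
time_s: 13.17
tcp_pos: [0.6129, 0.2135, 0.1057]
ee_rot: [[0.997, -0.001, 0.071], [-0.071, -0.004, 0.997], [-0.001, -1.0, -0.005]]
wrist_force: [0.7, -7.6, 3.1]
gripper_width: 0.274
```

Emit:
step_arm([
  [[0, 0, 0, 0, 0, 0, 10], [0, 0, 0, 0, 0, 0, 10], [0, 0, 0, 0, 0, 0, 10], [0, 0, 0, 0, 0, 0, 10], [0, 0, 0, 0, 0, 0, 10]],
])

```text
time_s: 13.58
tcp_pos: [0.6129, 0.2135, 0.1057]
ee_rot: [[0.997, -0.001, 0.071], [-0.071, -0.004, 0.997], [-0.001, -1.0, -0.005]]
wrist_force: [1.5, -8.1, 4.3]
gripper_width: 0.268
```

```bash
python3 m.py | grep -v row
python3 - <<'E'
from station import r,optics; from h import *
c=optics.capture("scene")
cv2.imwrite("pics/scene13.png",cv2.resize(c["image"][150:250,180:290,::-1],None,fx=6,fy=6,interpolation=cv2.INTER_CUBIC))
E
```

```text
t 13.6833 tcp [ 50.8  97.3 105.7] F [ 0.6 -8.6  3.6]
T ptr 197.47 181.19 [25.8 96.5 44. ]
T idx 197.24 190.02 [-1.9 96.4 44. ]
S ptr 208.27 220.06 [17.6 99.3 44. ]
S idx 214.03 226.25 [ -8.9 102.4  36. ]
```

View pics/scene13.png

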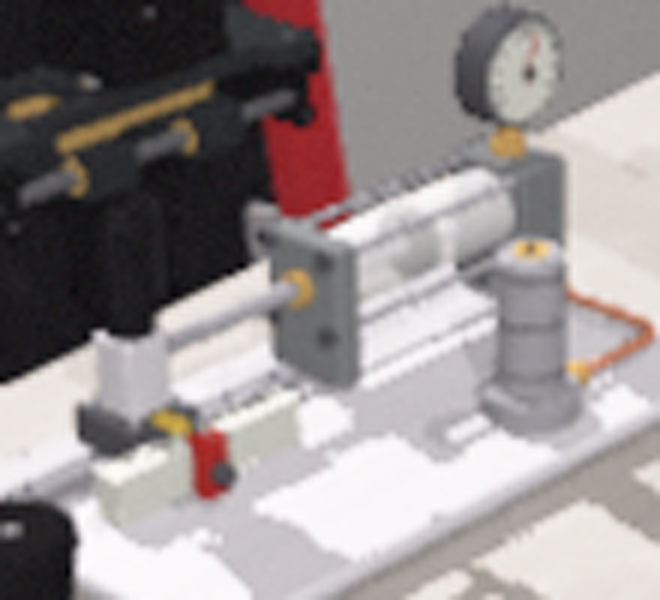

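T and S differ slightly, so I'll cross-check the index geometry in the scene view before handing in.

Run:
```python
from station import r,optics; from h import *
c=optics.capture("scene");T=optics.capture("top")
for n,k in(("S",c),("T",T)):
    p=O+XT*.003+YT*.0965+[0,0,.046]
    print(n,"base",proj(k,p).round(1),"10mm x",(proj(k,p+XT*.01)-proj(k,p)).round(2),"y",(proj(k,p+YT*.01)-proj(k,p)).round(2),"z",(proj(k,p+[0,0,.01])-proj(k,p)).round(2))
# bias of scene camera from known things: plate corners/knob/screw
im=c["image"][204:240,200:232,::-1]
cv2.imwrite("pics/idx14.png",cv2.resize(im,None,fx=18,fy=16,interpolation=cv2.INTER_NEAREST))
R=c["image"].astype(int)
print((R[217:235,208:220,0]-R[217:235,208:220,1]))
print(R[217:224,208:220,1])
```

```text
S base [212.6 220.8] 10mm x [-2.43 -1.18] y [-2.81  1.3 ] z [-0.19 -3.28]
T base [197.2 188.3] 10mm x [ 0.1 -3.2] y [-3.28 -0.  ] z [-0.5  -0.69]
[[  4   1   2   4   4   6   4   4   4   4   4   4]
 [ 13   3   1   1   3   5   5   5   4   3   3   1]
 [ 27  25  21   9   1   2   4   3   1   1   1   1]
 [ 33  35  32  19   2   3  11  11   1   1   1   1]
 [ 29  32  30  26  14  18  34  51  26   9   1   1]
 [ 14  15  24  59  85  71  77 107 108  51   3   0]
 [  1   0  18  78 120 127 121 110 117  69  13  -1]
 [  1   1   8  36 104 123 127 121 120  70  17   0]
 [  0   1  -1  21  98 115 122 120 120  76  22  -1]
 [  3   1  -1  19  81 116 124 109  91  63  20   1]
 [  0   1   0  16  67 114 117  79  28  22   9   1]
 [ -2  -1   1  16  69 114 102  39   2   2   2   1]
 [ -2  -1   0  16  68 117  97  34   1   1   2   4]
 [  1   1  -1  13  63 115 113  80  34  10   3   3]
 [  0  -1  -1  10  52 113 114 112  90  58  20   5]
 [  0   1   2   6  28  84 118  98  53  24  15   6]
 [  2   2   2   4  10  26  36  30  18   7   6   6]
 [  3   5   5   4   3   5   4   5   6   5   6   5]]
[[127 122 152 161 178 190 191 191 190 180 171 187]
 [109  96  97  89 103 162 195 183 181 190 171 197]
 [148 139 129  91  97 144 169 162 171 218 234 239]
 [160 163 160 123 110 146 150 190 232 242 247 242]
 [150 175 159 130 100 141 144 154 205 222 228 219]
 [133 170 147 107  63  93 101  75  83 133 179 195]
 [152 184 161  93  46  42  52  61  56 101 169 194]]
```

View pics/idx14.png

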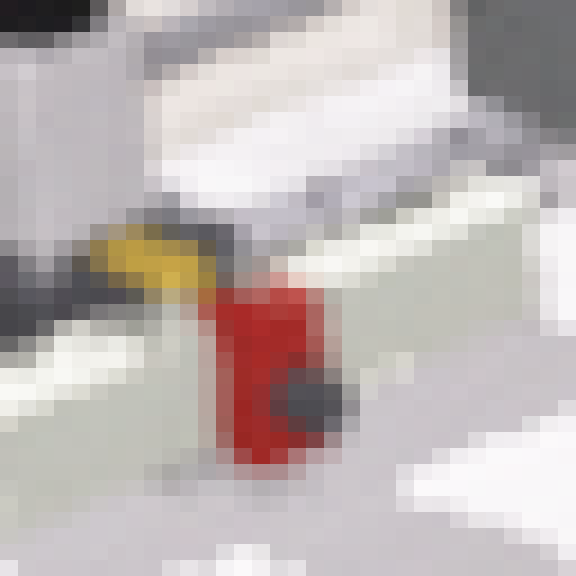

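Scene check: extending the pointer tip (211.4,221.6) along the tester's x meets the line's light pixels (213.7,222) to within about 0.5 mm. That agrees with the top view, so I'm handing in.

```bash
python3 -c "
from station import r
s=r.sense();print(s['time_s'],s['wrist_force'],abs(s['joint_velocities']).max(),s['gripper_width']);print(r.finish_job())"
```

```text
13.8333 [ 0.68075426 -8.91309673  3.23646455] 0.09518528520810118 0.27260602021700664
the job is handed in; nothing more can be done
None
```

I seated the sleeve on the spigot, let go of it, and drew the pump out to the mark, where the arm is holding it. I handed the job in at 13.8 s; `r.finish_job()` gives no verdict, so the result rests on my own checks.

- **Sleeve:** it made contact at the height expected for fully home, at about 6 N. After release it stood upright on the shoulder with no visible gap, and the picture just before hand-in still showed it there.
- **Pointer at the mark:** the carriage is drawn about 45 mm. In the top view the pointer is at y = 96.5 mm and the index at 96.4–97 mm, in the tester's frame. The scene view agreed to about 0.5 mm.
- **Holding:** the wrist force was about 9 N against the spring and the arm was still. The jaw opening of about 23.5 mm matches the grip's diameter.
- **Index and bystanders:** the index stayed at the same pixels throughout the draw. The arm was never brought near the valve heads or the pot, and both valve heads and the pot stood upright where they had been in the last full picture.

**Weaker checks:** the white line is too thin to resolve properly, so I took it as the centre of the index and checked it against a few lighter pixels. Absolute positions cast separately from the two cameras differed by up to about 3 mm in y and 8 mm in x. An early rough scene estimate put the draw at 43 mm, below the stated 45 mm minimum, so I set it aside in favour of the relative alignment in each view.

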